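# Push a glass rack through a drop-gate chute

## Robot

A 7-joint arm with a two-finger parallel gripper is mounted at the origin on a cart in front of the work surface, level with it; the furniture and walls round the work are solid. World frame = base frame: x ahead of the robot, y to its left, z up, the work surface at z = 0. Lengths are in m, angles in rad, forces in N, time in s.
With the tool pointing down it reaches from about 0.425 to 0.925 m from the base axis. Payload 6.8 kg.
Tool frame: the origin (TCP) lies at the very end of the fingers, on their centre line; the grasp point (between the pads) lies 19 mm behind it; z points along the fingers, y is the line along which they close (so a half turn about z gives the same grasp; the last joint's range is limited). The gripper opens to 85 mm and grips with 20 to 120 N. Pads are 22 mm wide; open, the fingers measure 114 mm over their backs; the gripper's body (76 mm by 85 mm) begins 54 mm behind the grasp point. The pads swing forward as they close: fully open they stand 13 mm farther back than shut.
Start: joints at [-1.272, 0.477, 0.022, 1.555, -0.011, 1.109, -0.083], TCP at [0.267, 0.62, 0.231] pointing down, gripper open.
Joint ranges: [-2.96, 2.96], [-0.34, 2.1], [-1.41, 1.46], [0.24, 2.44], [-1.37, 4.51], [0.17, 1.92], [-2.96, 2.96]. Speed limits (rad/s): [2.39, 2.39, 3.14, 3.14, 3.14, 3.14, 3.14].

## Interface

Orientations are given as a rotation vector (axis times angle).
In Python, from bench import get_obs, viewer, r gives the robot as it stands. The module is installed in compiled form; this text tells all that it offers.
- The arm moves only by the tool play_rows, never from a script. Its argument "commands" is a list that holds one entry, the list of rows, each a list of 5 numbers: the gripper's target within -1 to 1 (shut at 1, half-way at 0, fully open at -1), then the shift along the tool's x, y, z scaled (see below), then the turn about the tool's z scaled (see below). A call has 1 to 12 rows; each row is the pose to reach, as a shift and turn from the pose commanded when the call began, along the tool's axes at that moment; what a row does not reach only later rows make up. The controller multiplies each number of a shift by 0.2 m and each number of a turn by pi/2 rad. A row lasts 1/12 s, in which the tool goes at most 41.7 mm and 7.16 degrees, less where a joint would pass 70% of its speed; a pose out of reach is approached as far as the arm can. A call with a number of a shift or a turn outside -1 to 1 is refused whole. A call with a gripper value outside its range is refused whole. The fingers move at their own pace and stop on an object; "grip_force" is the grip in N (left out, the last holds). Time passes only in rows, so rows that repeat a pose let the fingers close. It gives the time, the measured TCP pose, the force, the opening and the grip force at its end, in the units of the state.
- get_obs(): the state, without advancing time (a new reading comes with each control period).
- viewer.grab_frame(name): name is "side" or "top"; returns a dict with "pixels" (384x512x3 uint8, red, green, blue), "fovy" (degrees; the focal length in pixels is half the picture's height over the tangent of half this angle, whatever the lens; pixels are square), "cx", "cy" (the principal point, pixels), "distortion" ([k1, k2, p1, p2, k3] as OpenCV has them; the pictures are not rectified), "world_to_cam" (4x4, takes a point from world to camera coordinates). Camera axes: x right, y up, looking along -z (the intrinsics and any distortion apply to the point x, -y, -z); pixel columns grow to the right and rows downward; lengths in m; the calibration is good to about 2 mm. A picture is of the moment at which its call begins. There is no depth.
- r.hand_in(): hands the job in; it is judged then, once.
Trained networks look in a picture, given as the dict that the camera call returned (one of the last four; its "shot" number tells which), for a name from the list of things; names that differ only in an ending like _2 or _b are one class to them, and where a whole thing is asked for, a point or a joint stands for the part that bears it (a point fixed in the world has none). Each returns a list of dicts, best first, with "score" (0 to 1); they miss things now and then, are a little off and sometimes report something else, mostly with a low value. They report only what shows in the picture. A call takes as long as a camera call. They do not tell look-alikes from the thing itself.
- viewer.trace(picture, thing): "pixels" (384x512 bool, what is visible of it) and "rect" ([left, top, right, bottom] in pixels, round what is visible of it).
The state is a dict: "clock": time; "joints": joint angles; "qvel": joint speeds; "tau": joint torques, N m; "tcp_pos": TCP position; "orientation": TCP orientation; "contact_force": force on the tool from outside, world axes, zero at the start; "moment": the same for the moment, N m; "grip_width": finger opening in m; "gripper_force": force on a finger pad.
Only numpy, scipy, OpenCV 4.12 (cv2) and the standard library are available. Lean on these libraries where they do the work, as an engineer would, in place of code of your own. Each camera call takes 0.05 s, during which the arm holds its last target. There are 200 camera calls.

## Task

Push the small wooden rack of glass strips along the chute, past the spring-loaded gate, until it rests against the end stop. The gate blade sticks up through the chute floor: press its long bar down with one fingertip and keep it down while the other fingertip pushes the rack across, then let the bar come up so that the gate closes behind the rack. Only press and push: the rack must not be lifted or tipped. Finish clear of everything, and leave the other things on the bench alone.

Things in the scene. Friction and masses are not known exactly. Their poses are not given: they have to be found in the camera images.
- chute: Fixed aluminium chute. Origin on the worktop under the gate line, midway between the walls. x = direction of travel (robot's left to right), z up, -y = side of the press bar, towards the robot. Floor top z = 46 mm, open entry end x = -155. Inner wall faces y = +-32, walls 4 mm thick, tops z = 61. Gate hinge axis along x at y = +72, z = 62; hinge brackets up to z = 72.
- end_stop (a point): Middle of the end stop's inner face, at floor level: in the chute's frame x = +95, y = 0, z = 46 mm. The stop's top is 25 mm above the floor.
- drop_gate (a joint): Steel gate hinged on the far side. 0 rad = closed: blade 10 mm above the floor, y = -30 to +10 mm, 6 mm thick about x = 0 of the chute. Grows as the bar is pressed down; from 0.16 the blade is below the floor; 0.22 = bottom stop. A spring closes it when let go: about 2 N at the bar at first, 4 to 5 N at the bottom.
- gate_bar (a point): Middle of the press bar's top face at the gate line (moves with it). Flat steel bar 20 mm wide, 6 thick, parallel to the chute, from x = -165 to +35 mm, centred at y = -60 in the chute's frame (outside the wall). Top at z = 86 mm closed, 57 mm at the bottom stop. It can be pressed, and a fingertip can slide, anywhere along it.
- rack: Loose wooden rack with five upright glass strips, 80 (x) x 58 (y) x 42 mm high, about 0.2 kg. Origin at the centre of its underside, x forward along the chute. Rear face (x = -40) is a flat board 58 x 42 mm to push on. Starts in the chute, origin 55 to 75 mm before the gate line; against the end stop the origin is 55 mm past it.
- flux_pot: Bystander: round pot with green lid, 52 mm across, 30 mm high; origin under its centre.
- solder_spool: Bystander: spool of solder wire, 52 mm across, 34 mm high (43 with the wire end); origin under its centre.
- tip_tinner: Bystander: small round open tin, 33 mm across, 10 mm high; origin under its centre.
Things that resemble listed ones, but are neither listed nor needed, are in the scene too. What is shaped like the rack but red is not meant.

How it is judged:
On the way, in this order (a step that is already met when the one before it is completed fails the run):
1. the gate is held open by a finger, the rack still before it (value of joint drop_gate above 0.15 rad and contact force between the fingers and drop_gate above 0.3 N and x of rack in the frame of chute below -0.03 m), for 0.1 s.
2. the rack is half way over the gate line, pushed by the fingers, while a finger holds the gate down (x of rack in the frame of chute between -0.01 and 0.04 m and value of joint drop_gate above 0.13 rad and contact force between the fingers and drop_gate above 0.3 N and contact force between the fingers and rack above 0.1 N).
At the end, for the whole second after the job is handed in: The rack lies flat and still on the chute floor against the end stop (within 5 mm) and the gate has closed behind it (under 0.02 rad) (x of rack in the frame of chute between 0.05 and 0.06 m and horizontal distance between rack and chute below 0.062 m and z of rack in the frame of chute between 0.042 and 0.05 m and angle between rack's own z axis and vertical below 0.06 rad and value of joint drop_gate below 0.02 rad and linear speed of rack below 0.01 m/s); the robot touches nothing.
It fails at once if the rack is lifted (6 mm off the chute floor) (z of rack in the frame of chute above 0.052 m).
It fails at once if the rack is tipped (angle between rack's own z axis and vertical above 0.25 rad).
It fails at once if a bystander is moved (distance of any of flux_pot, solder_spool, tip_tinner from where it was at the start of the episode above 0.02 m).
It also fails if it takes over 48 s, if anything falls off the work surface, if the arm or the gripper's body presses on something with over 40 N, if the wrist force passes 120 N, or if a joint passes its speed limit or range.

## Working session

There is one attempt and no reset: what is moved stays moved. The work goes in short steps, Python scripts to look and compute and a tool call to move; the robot and the scene stay as the last step left them, time stands still between calls to the robot, and variables do not carry over. Pictures are saved under pics/ and viewed, at most 10 in all, crops included, and the job is handed in when it is done.

Besides the shell and the picture viewer there is one more tool, called after "Call:" as a command line: name --argument value ..., lists and objects as JSON in quotes. play_rows: Moves the arm, as the interface text tells. Shifts and turns lie within -1 to 1; 1 stands for 0.2 m of shift or pi/2 rad of turn. Its arguments: {"type":"object","properties":{"commands":{"type":"array","items":{"type":"array","items":{"type":"array","items":{"type":"number","minimum":-1,"maximum":1}}}},"grip_force":{"type":"number"}},"required":["commands"]}

```bash
mkdir -p pics; cat > h.py <<'E'
import numpy as np, cv2
from bench import get_obs, viewer, r
def K(f):
    F=192/np.tan(np.radians(f["fovy"])/2)
    return np.array([[F,0,f["cx"]],[0,F,f["cy"]],[0,0,1.]]),np.array(f["distortion"],float)
def proj(f,P):
    P=np.atleast_2d(P).astype(float); M=np.array(f["world_to_cam"])
    c=(P@M[:3,:3].T+M[:3,3])*[1,-1,-1]
    k,d=K(f); return cv2.projectPoints(c.reshape(-1,1,3),np.zeros(3),np.zeros(3),k,d)[0].reshape(-1,2)
def ray(f,uv):
    k,d=K(f); n=cv2.undistortPoints(np.array(uv,float).reshape(-1,1,2),k,d).reshape(-1,2)
    M=np.array(f["world_to_cam"]); D=np.c_[n[:,0],-n[:,1],-np.ones(len(n))]@M[:3,:3]
    return -M[:3,:3].T@M[:3,3],D
def atz(f,uv,z):
    o,D=ray(f,uv); return o+D*((z-o[2])/D[:,2])[:,None]
def save(f,n): cv2.imwrite(n,f["pixels"][:,:,::-1])
E
python3 - <<'E'
from h import *
print(get_obs())
for n in("top","side"):
    f=viewer.grab_frame(n); save(f,f"pics/{n}0.png")
    print(n,f["fovy"],f["distortion"],(-np.array(f["world_to_cam"])[:3,:3].T@np.array(f["world_to_cam"])[:3,3]).round(3))
    for t in("chute","rack","drop_gate","gate_bar","flux_pot","solder_spool","tip_tinner"):
        for m in viewer.trace(f,t)[:3]: print(t,round(m["score"],2),m["rect"])
E
```

```text
{'clock': 0.0, 'joints': array([-1.27210283,  0.47780046,  0.02234045,  1.55645307, -0.01152825,
        1.10927334, -0.08310046]), 'qvel': array([ 4.11132142e-04,  1.24710346e-03,  1.02868564e-04, -1.75335041e-04,
       -1.93693561e-05, -1.48489000e-03,  5.76085029e-04]), 'tau': array([ 1.19664503e-03, -5.96454120e+01,  1.60864245e+00, -2.81201506e+01,
        1.26033343e-02,  9.27218614e-03, -3.99417024e-05]), 'tcp_pos': array([0.26684917, 0.61937551, 0.23032479]), 'orientation': array([-6.34528656e-01, -3.07658160e+00,  2.80837361e-03]), 'contact_force': array([-0.39925595,  0.12141232,  0.141733  ]), 'moment': array([ 0.02408447,  0.03061378, -0.00659854]), 'gripper_force': 0.0, 'grip_width': 0.08516146390027293}
top 47.61493536754359 [-0.05239864  0.          0.          0.          0.        ] [0.427 0.057 1.239]
chute 0.56 [232.0, 149.0, 335.8, 213.1]
rack 0.7 [260.1, 171.4, 291.4, 197.4]
rack 0.68 [194.8, 204.4, 215.0, 238.7]
drop_gate 0.57 [230.4, 154.7, 306.1, 210.6]
gate_bar 0.71 [230.4, 154.3, 306.6, 212.1]
flux_pot 0.67 [150.2, 155.9, 169.7, 169.0]
solder_spool 0.55 [148.2, 190.3, 169.6, 208.8]
tip_tinner 0.56 [364.3, 210.8, 377.9, 223.8]
side 52.14619033583945 [-0.04934685  0.          0.          0.          0.        ] [ 0.295 -0.641  0.625]
chute 0.8 [237.4, 177.2, 314.3, 280.7]
rack 0.97 [256.9, 189.9, 287.8, 224.6]
rack 0.66 [196.2, 171.4, 229.7, 192.8]
drop_gate 0.82 [237.5, 176.2, 310.7, 237.1]
gate_bar 0.68 [240.5, 179.3, 311.3, 238.1]
flux_pot 0.59 [247.1, 147.4, 263.9, 161.4]
solder_spool 0.72 [216.6, 149.0, 231.9, 165.6]
solder_spool 0.57 [240.6, 175.2, 313.9, 281.4]
tip_tinner 0.67 [265.7, 324.5, 282.3, 338.7]
```

```bash
python3 - <<'E'
import cv2
a=cv2.imread("pics/top0.png"); b=cv2.imread("pics/side0.png")
cv2.imwrite("pics/topc.png",cv2.resize(a[120:260,200:390],None,fx=4.2,fy=4.2,interpolation=2))
cv2.imwrite("pics/sidec.png",cv2.resize(b[140:350,180:350],None,fx=2.85,fy=2.85,interpolation=2))
E
```

```text
(no output)
```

View pics/top0.png

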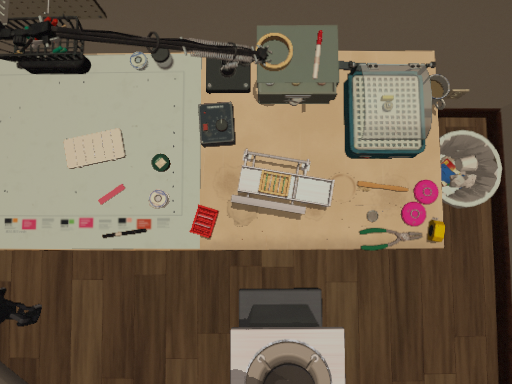

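View pics/topc.png

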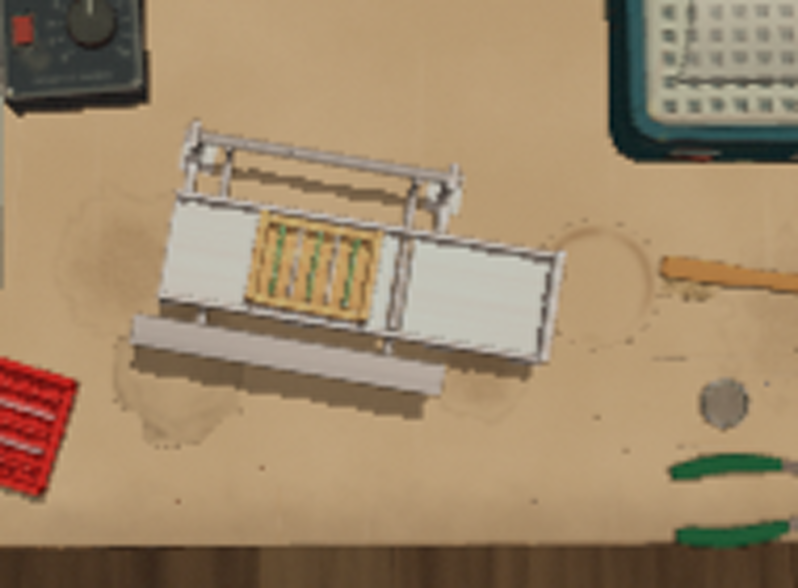

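View pics/sidec.png

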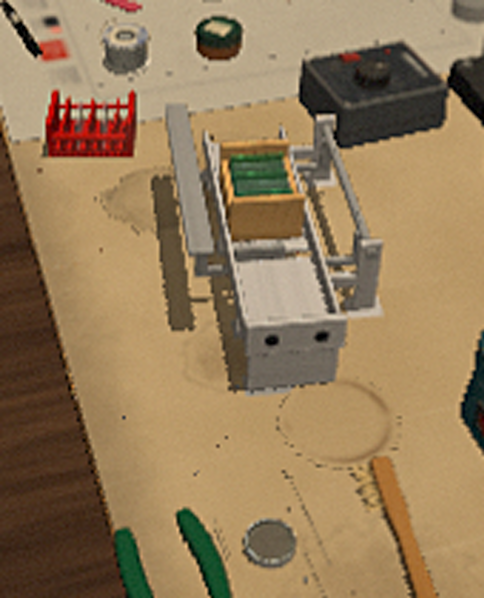

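The pictures show the chute with its entry at the left, around (240,165)–(333,206) in the top view. The wooden rack is at about (275,184) and the gate line at about (295,187). The bar lies on the robot's side, and the red look-alike at (204,221) is to be ignored. Next I fit the pose of the chute and rack from corners in both views.

```bash
cat > fit.py <<'E'
from h import *
from scipy.optimize import least_squares
ft=viewer.grab_frame("top"); fs=viewer.grab_frame("side")
T=lambda p:np.array(p)/4.2+[200,120]-0.4
S=lambda p:np.array(p)/2.85+[180,140]-0.3
mt=np.array([[-165,-50,86],[-165,-70,86],[35,-50,86],[35,-70,86],[-155,36,61],[-155,-36,61]])/1e3
pt=T([[135,315],[131,342],[444,368],[440,396],[177,193],[160,300]])
ms=np.array([[-165,-70,86],[-165,-50,86],[35,-70,86],[35,-50,86]])/1e3
ps=S([[167,104],[185,104],[188,250],[212,248]])
def W(q,P,):
    c,s=np.cos(q[2]),np.sin(q[2]); return P@np.array([[c,-s,0],[s,c,0],[0,0,1]]).T+[q[0],q[1],q[3]]
def res(q): return np.r_[(proj(ft,W(q,mt))-pt).ravel(),(proj(fs,W(q,ms))-ps).ravel()]
q=least_squares(res,[.45,0,-1.7,0],loss="soft_l1").x
print("chute",q.round(4)); print(res(q).reshape(-1,2).round(1).tolist())
rt=T([[263,210],[383,228],[366,324],[245,300]])
for z in(.088,): 
    p=atz(ft,rt,z); c,s=np.cos(q[2]),np.sin(q[2]); print("rack in chute",((p-[q[0],q[1],0])@np.array([[c,-s,0],[s,c,0],[0,0,1]])).round(4).tolist())
np.save("q.npy",q)
E
python3 fit.py
```

```text
chute [ 5.4040e-01 -2.2800e-02 -1.7483e+00 -8.0000e-04]
[[-0.0, -0.5], [-0.4, 0.5], [0.6, -0.4], [0.3, 0.4], [-0.1, -0.9], [-0.7, -0.6], [-1.6, -0.4], [0.1, -0.9], [-0.7, 0.9], [0.4, 0.9]]
rack in chute [[-0.0961, 0.0282, 0.088], [-0.0191, 0.0298, 0.088], [-0.0197, -0.0323, 0.088], [-0.0976, -0.0303, 0.088]]
```

```bash
cat > go.py <<'E'
from h import *
from scipy.spatial.transform import Rotation as R
q=np.load("q.npy")
def rel(cx,cy,z):
    "shift in tool axes/0.2 and turn/(pi/2) to bring TCP to chute point, tool y along chute y"
    o=get_obs(); A=R.from_rotvec(o["orientation"]).as_matrix(); c,s=np.cos(q[2]),np.sin(q[2])
    w=np.array([q[0]+c*cx-s*cy,q[1]+s*cx+c*cy,z]); d=A.T@(w-o["tcp_pos"])
    v=A.T@np.array([-s,c,0]); t=np.arctan2(-v[0],v[1]); t=(t+np.pi/2)%np.pi-np.pi/2
    p=np.array([[c,s],[-s,c]])@(o["tcp_pos"][:2]-q[:2])
    print("world",w.round(3),"shift",(d/.2).round(4),"m",d.round(4),"turn",round(t/(np.pi/2),4),"| tcp in chute",p.round(4),o["tcp_pos"][2].round(4),"F",o["contact_force"].round(2),"w",round(o["grip_width"],4),"t",o["clock"])
    print("x-axis in tool",(A.T@[c,s,0]).round(3))
E
python3 -c "
from go import *
rel(-.125,-.03,.18)"
```

```text
world [0.533 0.106 0.18 ] shift [-2.2384 -1.8359  0.2566] m [-0.4477 -0.3672  0.0513] turn 0.854 | tcp in chute [-0.5843 -0.3825] 0.2313 F [ 0.61  1.26 -0.15] w 0.0855 t 0.9
x-axis in tool [-0.227 -0.974 -0.   ]
```

Call:
play_rows --commands '[[[-0.1,-1,-0.82,0,0.854],[-0.1,-1,-0.82,0,0.854],[-0.1,-1,-0.82,0,0.854],[-0.1,-1,-0.82,0,0.854],[-0.1,-1,-0.82,0,0.854],[-0.1,-1,-0.82,0,0.854],[-0.1,-1,-0.82,0,0.854],[-0.1,-1,-0.82,0,0.854],[-0.1,-1,-0.82,0,0.854],[-0.1,-1,-0.82,0,0.854],[-0.1,-1,-0.82,0,0.854],[-0.1,-1,-0.82,0,0.854]]]'

```text
clock: 1.9
tcp_pos: [0.3858, 0.3903, 0.2314]
orientation: [-2.413, -2.012, -0.0]
contact_force: [0.1, -0.1, 0.0]
grip_width: 0.0468
gripper_force: 0.0
```

```bash
python3 -c "
from go import *
rel(-.125,-.03,.18)"
```

```text
world [0.533 0.106 0.18 ] shift [-1.2683  0.9793  0.2569] m [-0.2537  0.1959  0.0514] turn -0.002 | tcp in chute [-0.3793 -0.2251] 0.2314 F [ 0.13 -0.1   0.02] w 0.0468 t 1.9
x-axis in tool [-1.     0.003 -0.   ]
```

Call:
play_rows --commands '[[[-0.1,-0.75,0.6,0,0],[-0.1,-0.75,0.6,0,0],[-0.1,-0.75,0.6,0,0],[-0.1,-0.75,0.6,0,0],[-0.1,-0.75,0.6,0,0],[-0.1,-0.75,0.6,0,0]]]'

```text
clock: 2.4
tcp_pos: [0.4805, 0.2147, 0.2319]
orientation: [2.414, 2.006, 0.001]
contact_force: [0.4, -0.2, 0.1]
grip_width: 0.0472
gripper_force: 0.0
```

Call:
play_rows --commands '[[[-0.1,-0.518,0.379,0.25,0],[-0.1,-0.518,0.379,0.25,0],[-0.1,-0.518,0.379,0.25,0],[-0.1,-0.518,0.379,0.25,0],[-0.1,-0.518,0.379,0.25,0],[-0.1,-0.518,0.379,0.25,0],[-0.1,-0.518,0.379,0.25,0]]]'

```text
clock: 2.98
tcp_pos: [0.5336, 0.1078, 0.1815]
orientation: [-2.406, -2.019, -0.001]
contact_force: [-0.1, 0.3, -0.3]
grip_width: 0.0471
gripper_force: 0.0
```

```bash
python3 - <<'E'
from go import *
rel(-.125,-.03,.11)
for n,k in(("top",(120,260,200,390)),("side",(140,260,210,330))):
    f=viewer.grab_frame(n); a=f["pixels"][k[0]:k[1],k[2]:k[3],::-1]
    globals()[n]=cv2.resize(a,None,fx=400/a.shape[1],fy=400/a.shape[1],interpolation=cv2.INTER_CUBIC)
h=max(top.shape[0],side.shape[0]); o=np.zeros((h,800,3),np.uint8); o[:top.shape[0],:400]=top;o[:side.shape[0],400:]=side
cv2.imwrite("pics/c1.png",o)
E
```

```text
world [0.533 0.106 0.11 ] shift [-0.012  -0.0013  0.3576] m [-0.0024 -0.0003  0.0715] turn 0.0021 | tcp in chute [-0.1273 -0.0297] 0.1815 F [-0.14  0.32 -0.27] w 0.0471 t 2.9833
x-axis in tool [-1.    -0.003 -0.001]
```

View pics/c1.png

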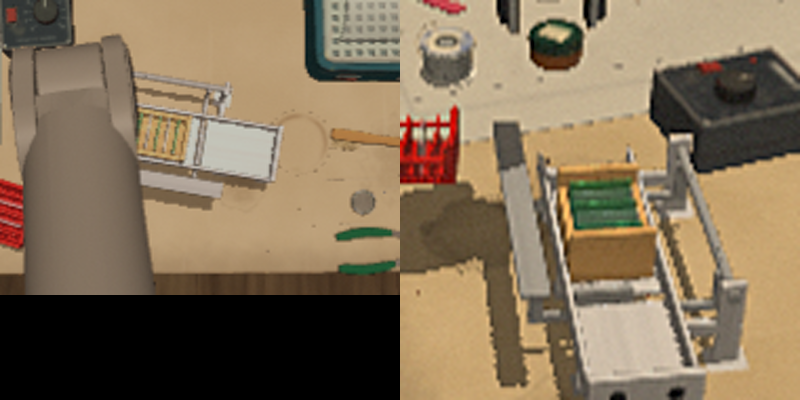

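The fingers hang above the entry at crop (505,10) and (595,10), lined up with the bar and the chute. I lower them to just above the bar and look again.

Call:
play_rows --commands '[[[-0.1,0,0,0.2,0],[-0.1,0,0,0.42,0],[-0.1,0,0,0.42,0],[-0.1,0,0,0.42,0],[-0.1,0,0,0.42,0]]]'

```text
clock: 3.5
tcp_pos: [0.5346, 0.1067, 0.0988]
orientation: [2.408, 2.017, 0.002]
contact_force: [-0.0, 0.6, 0.4]
grip_width: 0.0467
gripper_force: 0.0
```

```bash
python3 - <<'E'
from go import *
rel(-.125,-.03,.06)
f=viewer.grab_frame("side"); a=f["pixels"][140:260,210:330,::-1]
cv2.imwrite("pics/c2.png",cv2.resize(a,(600,600),interpolation=cv2.INTER_CUBIC))
E
```

```text
world [0.533 0.106 0.06 ] shift [-0.0073 -0.0072  0.1941] m [-0.0015 -0.0014  0.0388] turn 0.0007 | tcp in chute [-0.1264 -0.0286] 0.0988 F [-0.03  0.61  0.35] w 0.0467 t 3.5
x-axis in tool [-1.    -0.001 -0.001]
```

View pics/c2.png

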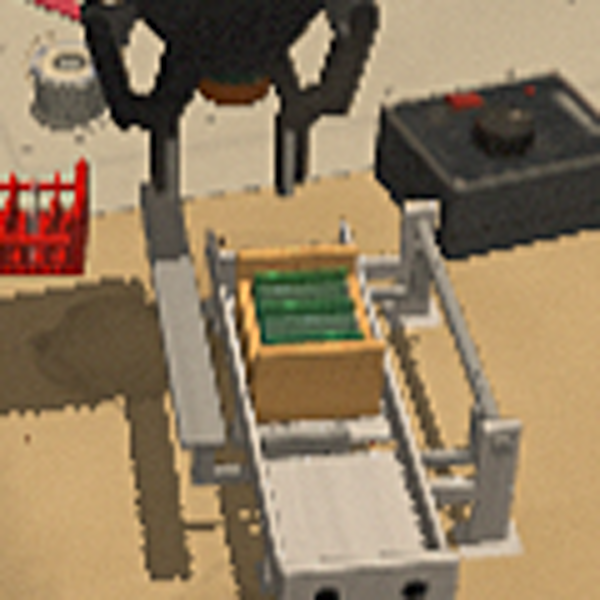

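The left fingertip at (165,195) is over the bar, and the right one at (287,190) is over the chute, behind the rack. I press now.

Call:
play_rows --commands '[[[-0.1,0,-0.01,0.06,0],[-0.1,0,-0.01,0.11,0],[-0.1,0,-0.01,0.16,0],[-0.1,0,-0.01,0.16,0]]]'

```text
clock: 3.88
tcp_pos: [0.5318, 0.1072, 0.0649]
orientation: [-2.408, -2.016, -0.001]
contact_force: [-2.7, 3.0, 4.2]
grip_width: 0.0468
gripper_force: 2.0
```

```bash
python3 - <<'E'
from go import *
rel(-.125,-.03,.06)
f=viewer.grab_frame("side"); a=f["pixels"][140:260,210:330,::-1]
cv2.imwrite("pics/c3.png",cv2.resize(a,(600,600),interpolation=cv2.INTER_CUBIC))
E
```

```text
world [0.533 0.106 0.06 ] shift [-0.007   0.0072  0.0245] m [-0.0014  0.0014  0.0049] turn 0.0004 | tcp in chute [-0.1264 -0.0314] 0.0649 F [-2.71  3.04  4.17] w 0.0468 t 3.8833
x-axis in tool [-1.    -0.001 -0.001]
```

View pics/c3.png

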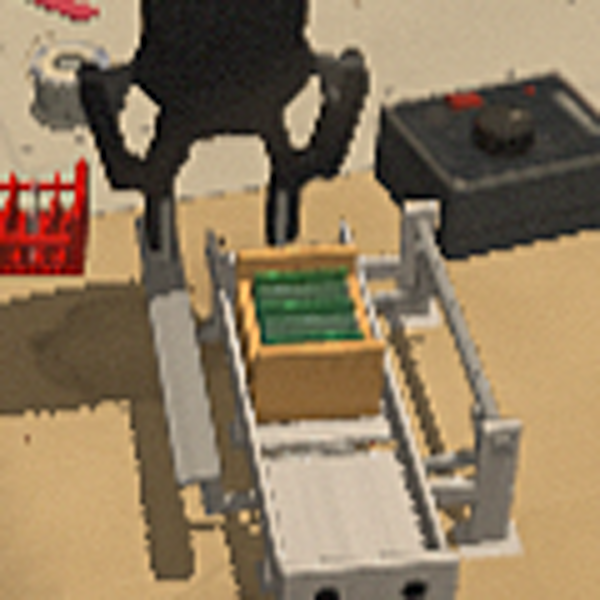

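The bar is going down: its near end moved from row 440 to 480, with about 4 N. I press further.

Call:
play_rows --commands '[[[-0.1,0,0,0.03,0],[-0.1,0,0,0.05,0],[-0.1,0,0,0.05,0],[-0.1,0,0,0.05,0]]]'

```text
clock: 4.27
tcp_pos: [0.5322, 0.1069, 0.0557]
orientation: [-2.409, -2.016, -0.001]
contact_force: [-0.5, 3.1, 4.2]
grip_width: 0.0466
gripper_force: 2.4
```

```bash
python3 - <<'E'
from go import *
rel(-.05,-.03,.06)
f=viewer.grab_frame("side"); a=f["pixels"][140:260,210:330,::-1]
c,s=np.cos(q[2]),np.sin(q[2])
for z in(.086,.075,.07,.065,.06,.055):
  P=[[q[0]+c*x-s*y,q[1]+s*x+c*y,z] for x,y in((.035,-.068),(.035,-.048))]
  print(z,((proj(f,P)-[210,140])*5).round(0).tolist())
cv2.imwrite("pics/c4.png",cv2.resize(a,(600,600),interpolation=cv2.INTER_CUBIC))
E
```

```text
world [0.52  0.032 0.06 ] shift [-0.3812  0.0047 -0.022 ] m [-0.0762  0.0009 -0.0044] turn 0.0001 | tcp in chute [-0.1262 -0.031 ] 0.0557 F [-0.52  3.11  4.23] w 0.0466 t 4.2667
x-axis in tool [-1.    -0.    -0.001]
0.086 [[180.0, 440.0], [227.0, 436.0]]
0.075 [[180.0, 459.0], [227.0, 456.0]]
0.07 [[180.0, 468.0], [227.0, 465.0]]
0.065 [[180.0, 477.0], [227.0, 474.0]]
0.06 [[180.0, 486.0], [227.0, 482.0]]
0.055 [[180.0, 495.0], [226.0, 491.0]]
```

View pics/c4.png

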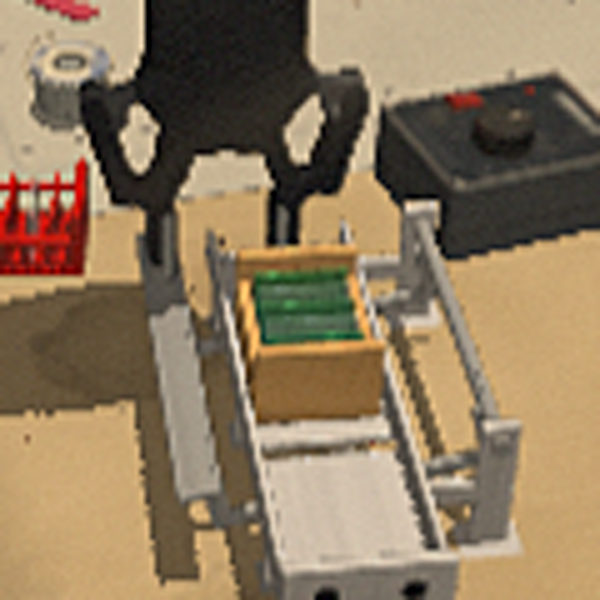

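The bar is at the bottom stop (end at row ~497, z ≈ 0.056) and the blade is down. I push the rack slowly.

Call:
play_rows --commands '[[[-0.1,-0.03,0,0,0],[-0.1,-0.06,0,0,0],[-0.1,-0.09,0,0,0],[-0.1,-0.115,0,0,0],[-0.1,-0.14,0,0,0],[-0.1,-0.165,0,0,0],[-0.1,-0.19,0,0,0],[-0.1,-0.215,0,0,0],[-0.1,-0.24,0,0,0],[-0.1,-0.265,0,0,0],[-0.1,-0.29,0,0,0],[-0.1,-0.29,0,0,0]]]'

```text
clock: 5.32
tcp_pos: [0.5217, 0.0479, 0.0556]
orientation: [2.411, 2.014, 0.001]
contact_force: [-0.1, 2.3, 5.2]
grip_width: 0.047
gripper_force: 2.2
```

```bash
python3 - <<'E'
from go import *
rel(.004,-.03,.056)
f=viewer.grab_frame("side"); a=f["pixels"][140:260,210:330,::-1]
cv2.imwrite("pics/c5.png",cv2.resize(a,(600,600),interpolation=cv2.INTER_CUBIC))
E
```

```text
world [ 0.51  -0.021  0.056] shift [-0.3514  0.0049 -0.0018] m [-0.0703  0.001  -0.0004] turn -0.001 | tcp in chute [-0.0663 -0.0309] 0.0556 F [-0.07  2.29  5.24] w 0.047 t 5.3167
x-axis in tool [-1.     0.001 -0.   ]
```

View pics/c5.png

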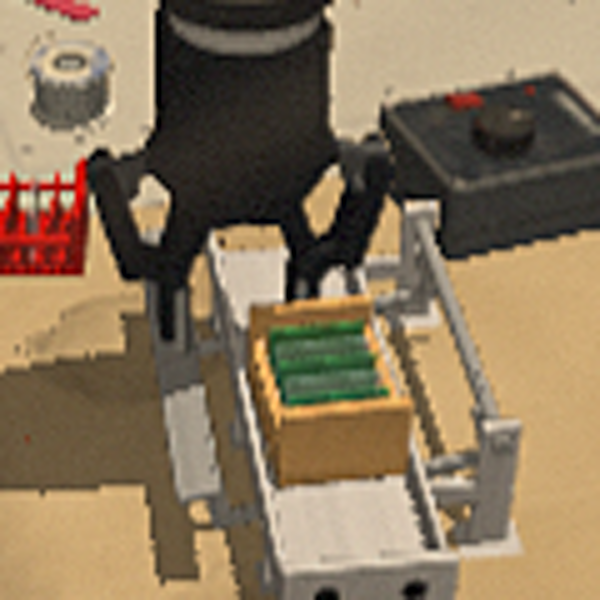

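The rack is moving smoothly with its front over the gate line, and the bar is still down. I continue.

Call:
play_rows --commands '[[[-0.1,-0.03,0,0,0],[-0.1,-0.06,0,0,0],[-0.1,-0.09,0,0,0],[-0.1,-0.12,0,0,0],[-0.1,-0.15,0,0,0],[-0.1,-0.18,0,0,0],[-0.1,-0.21,0,0,0],[-0.1,-0.24,0,0,0],[-0.1,-0.27,0,0,0],[-0.1,-0.3,0,0,0],[-0.1,-0.33,0,0,0],[-0.1,-0.33,0,0,0]]]'

```text
clock: 6.37
tcp_pos: [0.5097, -0.0171, 0.0555]
orientation: [2.411, 2.014, -0.0]
contact_force: [0.5, 1.3, 5.1]
grip_width: 0.0472
gripper_force: 2.2
```

Call:
play_rows --commands '[[[-0.1,-0.01,0,0,0],[-0.1,-0.02,0,0,0],[-0.1,-0.02,0,0,0]]]'

```text
clock: 6.62
tcp_pos: [0.5092, -0.0197, 0.0554]
orientation: [-2.409, -2.016, -0.0]
contact_force: [0.5, 4.6, 4.7]
grip_width: 0.0469
gripper_force: 2.8
```

```bash
python3 - <<'E'
from go import *
rel(.004,-.03,.056)
f=viewer.grab_frame("side"); a=f["pixels"][140:260,210:330,::-1]
cv2.imwrite("pics/c6.png",cv2.resize(a,(600,600),interpolation=cv2.INTER_CUBIC))
E
```

```text
world [ 0.51  -0.021  0.056] shift [-0.0075  0.0064 -0.003 ] m [-0.0015  0.0013 -0.0006] turn 0.0 | tcp in chute [ 0.0025 -0.0313] 0.0554 F [0.54 4.57 4.74] w 0.0469 t 6.6167
x-axis in tool [-1. -0. -0.]
```

View pics/c6.png

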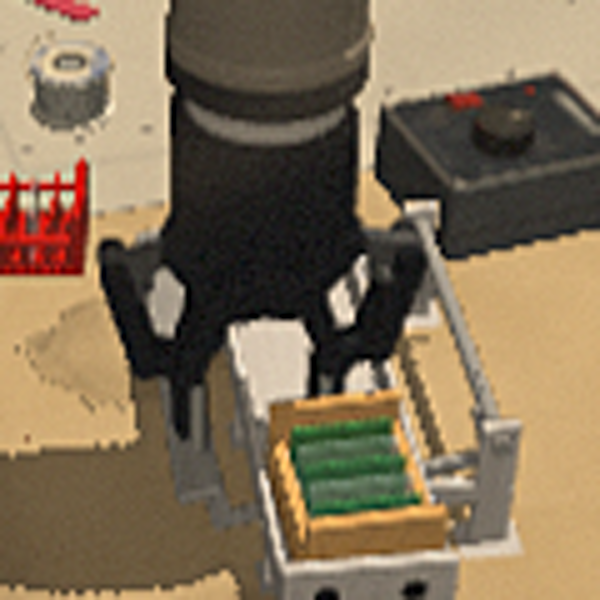

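The rack is near the stop and the push force is rising. I nudge it until contact is firm.

Call:
play_rows --commands '[[[-0.1,-0.01,0,0,0],[-0.1,-0.015,0,0,0],[-0.1,-0.015,0,0,0]]]'

```text
clock: 6.92
tcp_pos: [0.5092, -0.0206, 0.0554]
orientation: [-2.406, -2.018, -0.003]
contact_force: [0.4, 9.3, 5.0]
grip_width: 0.047
gripper_force: 5.9
```

Call:
play_rows --commands '[[[-0.1,-0.008,0,0,0],[-0.1,-0.008,0,0,0]]]'

```text
clock: 7.08
tcp_pos: [0.5094, -0.0208, 0.0556]
orientation: [-2.404, -2.02, -0.005]
contact_force: [1.8, 12.5, 5.4]
grip_width: 0.0472
gripper_force: 7.8
```

The rack is firmly against the stop. I back off along the bar, then lift straight up.

Call:
play_rows --commands '[[[-0.1,0.03,0,0,0],[-0.1,0.08,0,0,0],[-0.1,0.15,0,0,0],[-0.1,0.15,0,0,0],[-0.1,0.15,0,-0.05,0],[-0.1,0.15,0,-0.1,0],[-0.1,0.15,0,-0.17,0],[-0.1,0.15,0,-0.35,0],[-0.1,0.15,0,-0.6,0],[-0.1,0.15,0,-0.6,0],[-0.1,0.15,0,-0.6,0]]]'

```text
clock: 8.0
tcp_pos: [0.5159, 0.0047, 0.1791]
orientation: [2.408, 2.012, 0.01]
contact_force: [-0.2, -0.5, -0.1]
grip_width: 0.0466
gripper_force: 0.0
```

Call:
play_rows --commands '[[[-0.1,0.9,0,-0.1,0],[-0.1,0.9,0,-0.1,0],[-0.1,0.9,0,-0.1,0],[-0.1,0.9,0,-0.1,0],[-0.1,0.9,0,-0.1,0],[-0.1,0.9,0,-0.1,0],[-0.1,0.9,0,-0.1,0]]]'

```text
clock: 8.58
tcp_pos: [0.5448, 0.1825, 0.1943]
orientation: [2.408, 2.018, -0.003]
contact_force: [-0.3, -1.0, -0.0]
grip_width: 0.0473
gripper_force: 0.0
```

```bash
python3 - <<'E'
from go import *
rel(.004,-.03,.056)
o=np.zeros((420,800,3),np.uint8)
f=viewer.grab_frame("side"); a=f["pixels"][150:270,220:320,::-1]; o[:,:350]=cv2.resize(a,(350,420),interpolation=2)
f=viewer.grab_frame("top"); a=f["pixels"][130:240,225:343,::-1]; o[:,350:]=cv2.resize(a,(450,420),interpolation=2)
c,s=np.cos(q[2]),np.sin(q[2])
P=[[q[0]+c*x-s*y,q[1]+s*x+c*y,z] for x,y,z in((.095,-.029,.088),(.095,.029,.088),(.015,.029,.088),(.015,-.029,.088))]
print(((proj(f,P)-[225,130])*420/110+[350,0]).round(0).tolist())
cv2.imwrite("pics/c7.png",o)
E
```

```text
world [ 0.51  -0.021  0.056] shift [-1.033   0.009   0.6931] m [-0.2066  0.0018  0.1386] turn 0.0009 | tcp in chute [-0.2028 -0.0319] 0.1943 F [-0.3  -0.98 -0.02] w 0.0473 t 8.5833
x-axis in tool [-1.    -0.001  0.002]
[[749.0, 278.0], [762.0, 196.0], [649.0, 177.0], [636.0, 259.0]]
```

View pics/c7.png

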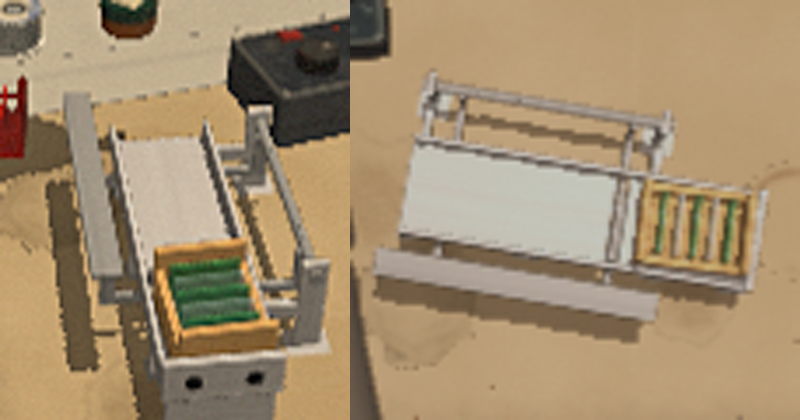

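The rack sits against the stop, with its front edge at (757,195)–(747,275) where predicted. The blade at (620,220) is up behind it, the bar is up and the arm is clear.

```bash
python3 -c "
from bench import r
print(r.hand_in())"
```

```text
the job is handed in; nothing more can be done
None
```

The job is handed in: in the last pictures the rack rests against the end stop, the gate is closed behind it and the arm is clear of everything; the hand-in returned no verdict.

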